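# Bring the syringe pump's pusher block up to the plunger and latch it

### The job

Get the syringe pump ready to run: hold the red release bar on the pusher block up, slide the block along its rods until it just touches the syringe's plunger, without pushing the plunger in, then let the bar down and ease the block back gently, without forcing it, until its pawl drops fully into the nearest groove of the drive bar. Leave the block latched there with your hand off it, and everything else as it stands.

Things in the scene. Friction and masses are not known exactly. Their poses are not given: they have to be found in the camera images.
- pump: White bench-top syringe pump, fixed: case 190 (x) by 380 (y) mm, deck 52 mm above the bench. Origin: centre of its underside. y is the slide axis, +y from the parked end (grey block, y = -190 mm) towards the syringe, clamped at y = 50 to 200 mm. Two steel guide rods at x = -38 and 38 mm, 80 mm above the bench. Only the release bar stands higher than 118 mm above the bench.
- channel (a point): A point fixed in the pump, at the middle of its travel channel (y = -62 mm), level with the tooth tops, 68 mm above the bench. Along the channel lies the brass drive bar, upright square teeth facing up: tooth tops 11 mm, grooves 5 mm wide and 7 mm deep, one every 16 mm. The motor stops the drive bar anywhere, so where the grooves lie along y is not known and must be felt.
- pusher: Aluminium pusher block, 104 (x) by 40 (y) by 42 (z) mm, top 112 mm above the bench; slides along the pump's y on the rods with about 1.2 N of drag (about 3 N with its pawl riding on tooth tops). Origin: centre of its pushing face, which looks to the syringe (+y), 90 mm above the bench; the block lies at y = 0 to -40 mm from it. Axes as the pump's. Starts parked well away from the plunger.
- bar_grip (a point): Centre of the grip of the red release bar, a stirrup over the middle of the pusher block, 20 mm behind its pushing face. The grip runs along the pump's x, 46 mm long between two black end pieces, 12 mm thick (y), 14 mm high; 147 mm above the bench when fully down, with 28 mm of free room between the grip and the block's top. Axes as the pump's.
- release_bar (a joint): How far the release bar is up, in m: 0 = fully down, pawl caught in a groove; about 0.006 = pawl on top of a tooth, not caught; 0.002 to 0.0055 = pawl hung on a tooth's edge, not caught (lift the bar and move back a little); above 0.007 = pawl clear, block free; 0.012 = upper stop. A spring and its weight press it down with 6 N (down) to 7 N (up), damped so it drops softly.
- pawl: Steel pawl 3.4 mm thick (along y), fixed to the release bar, 83 mm straight below the centre of the grip, largely hidden by the pusher block. It has 1.6 mm of play in a groove. Once it is caught, the block cannot slide and must not be forced: never press the pawl against the teeth with 12 N or more.
- plunger: White plunger of the 60 mL syringe, on the same axis as the pushing face. Origin: centre of the outer face of its thumb disc (34 mm across, 4 mm thick), which looks to the pump's -y. Same axes as the pump. It stands drawn out by an amount that differs, and starts to slide in, wasting sample, when pushed with about 10 N; it must not go in by more than 3 mm.
- deck_vial: Small amber vial with a blue cap, 23 mm across and 46 mm high, standing on the pump's deck beside the syringe. Origin: centre of its underside. Leave alone.
- deck_nut: Small brass tube nut, 18 mm across and 18 mm high, standing on the pump's deck. Origin: centre of its underside. Leave alone.
- vial_rack: White rack, 100 by 160 by 31 mm, full of small vials. Origin: centre of its underside. Leave alone.
- amber_bottle: Amber reagent bottle, 68 mm across, 150 mm high. Origin: centre of its underside. Leave alone.
- white_bottle: White plastic bottle with a blue cap, 60 mm across, 140 mm high. Origin: centre of its underside. Leave alone.
- beaker: Empty glass beaker, 68 mm across, 75 mm high. Origin: centre of its underside. Leave alone.
- spare_syringe: Small spare syringe lying on the bench, 130 mm long, along its y axis. Origin: under its finger flange. Leave alone.
- spanner: Steel spanner lying on the bench, 150 mm long, along its x axis. Origin: centre of its underside. Leave alone.

How it is judged (in metres and radians):
On the way, in this order (a step that is already met when the one before it is completed fails the run):
1. the release bar is held up, so that the pawl is clear of the teeth (value of joint release_bar above 0.0068 m), for 0.2 s.
2. with the bar still up, the pusher block touches the plunger (value of joint release_bar above 0.0065 m and contact force between pusher and plunger above 0.3 N), for 0.05 s.
3. the bar is down again, the pawl caught in a groove near the plunger (value of joint release_bar below 0.002 m and y of pusher in the frame of plunger above -0.019 m), for 0.2 s.
At the end, for the whole second after the job is handed in: The release bar is fully down (less than 2 mm up), so the pawl is caught in a groove; the pushing face stands no more than 19 mm from the plunger's thumb disc and is at rest; the plunger has gone in by less than 3 mm (all of step 3 and linear speed of pusher below 0.01 m/s and distance of plunger from where it was at the start of the episode below 0.003 m); the robot touches nothing.
It fails at once if the plunger is pushed in by more than 3 mm (distance of plunger from where it was at the start of the episode above 0.003 m).
It fails at once if the caught block is forced: the pawl is pressed against the teeth with 12 N or more (contact force between pawl and anything else above 12 N).
It fails at once if something else on the bench or the pump is moved by more than 15 mm (distance of any of deck_vial, deck_nut, vial_rack, amber_bottle, white_bottle, beaker, spare_syringe, spanner from where it was at the start of the episode above 0.015 m).
It also fails if it takes over 72 s, if anything falls off the work surface, if the arm or the gripper's body presses on something with over 40 N, if the wrist force passes 120 N, or if a joint passes its speed limit or range.

### The arm

A 6-joint arm with a two-finger parallel gripper is mounted at the origin on the work surface. World frame = base frame: x ahead of the robot, y to its left, z up, the work surface at z = 0. Lengths are in mm, angles in rad, forces in N, time in s.
With the tool pointing down it reaches from about 350 to 725 mm from the base axis. Payload 6 kg.
Tool frame: the origin (TCP) lies at the centre of the arm's flange, where the gripper is bolted on; the fingertips stand 173 mm ahead of it and the grasp point (between the pads) lies 155 mm ahead of it; z points along the fingers, y is the line along which they close (so a half turn about z gives the same grasp; the last joint's range is limited). The gripper opens to 85 mm and grips with 20 to 120 N. Pads are 22 mm wide; open, the fingers measure 114 mm over their backs; the gripper's body (76 mm by 85 mm) begins 54 mm behind the grasp point. The pads swing forward as they close: fully open they stand 13 mm farther back than shut.
Start: joints at [-0.832, 0.04, 0.085, 0, -1.615, -0.334], TCP at [236.319, -551.495, 404.661] pointing down, gripper open.
Joint ranges: [-2.56, 2.56], [-1.29, 2.01], [-1.08, 1.49], [-3.29, 1.98], [-2.81, -0.18], [-2.99, 2.99]. Speed limits (rad/s): [2.57, 2.57, 3.01, 3.14, 3.14, 3.14].

### API

Orientations are given as [roll, pitch, yaw] about the fixed x, y, z axes, in that order (R = Rz(yaw) Ry(pitch) Rx(roll)).
In Python, from workcell import bot gives the robot as it stands.
- The arm moves only by the tool step_arm, never from a script. Its argument "plan" is a list of rows, each an object of numbers: "tx", "ty", "tz": the shift along the world's x, y, z in units of 40 mm (1.0 is 40 mm); "ax", "ay", "az": the turn, a rotation vector about the world's x, y, z in units of 5 degrees (1.0 is 5 degrees); "fingers": the gripper command: -1 is fully open, 1 is shut, values between are in proportion. In form: [{"tx": .., "ty": .., "tz": .., "ax": .., "ay": .., "az": .., "fingers": ..}, ...]. A call has 1 to 20 rows; each row shifts and turns the commanded pose from where the row before left it; what a row does not reach is not made up. A row lasts 1/10 s, in which the tool goes at most 50 mm and 8.59 degrees, less where a joint would pass 70% of its speed; a pose out of reach is approached as far as the arm can. A call is refused whole if a number of a shift passes 1 or a number of a turn 1, either way. A call with a gripper value outside its range is refused whole. The fingers move at their own pace and stop on an object; the grip force is fixed at half the most. Time passes only in rows, so rows that do not move let the fingers close. It gives the time, the measured TCP pose, the force, the opening and the grip force at its end, in the units of the state.
- bot.get_obs(): the state, without advancing time (a new reading comes with each control period).
- bot.grab_frame(name): name is "scene" or "top"; returns (picture, depth): 480x640x3 uint8, red, green, blue; 480x640 float32, mm along the optical axis (not along the pixel's ray), 0 where there is no reading.
- bot.get_calibration(name): a dict with "camera_matrix" (3x3 intrinsics, pixels), "k1" (the pictures are not rectified: a ray, as slopes to the right and down, at radius r is drawn at 1 + k1 r^2 times it, then the intrinsics apply), "R" (3x3) and "t" (3): a world point X has camera coordinates R X + t. Camera axes: x right, y down, z forward; pixel columns grow to the right and rows downward; lengths in mm; the calibration is good to about 2 mm. A picture is of the moment at which its call begins. get_calibration takes no time and is no camera call.
- bot.finish_job(): hands the job in; it is judged then, once.
The state is a dict: "clock": time; "joint_pos": joint angles; "qd": joint speeds; "joint_torque": joint torques, N m; "tool_pos": TCP position; "eef_rot": TCP orientation; "ft_force": force on the tool from outside, world axes, zero at the start; "moment": the same for the moment, N m; "finger_gap": finger opening in mm; "gripper_force": force on a finger pad.
Only numpy, scipy, OpenCV 4.12 (cv2) and the standard library are available. Lean on these libraries where they do the work, as an engineer would, in place of code of your own. Each camera call takes 0.05 s, during which the arm holds its last target. There are 200 camera calls.

## Working session

There is one attempt and no reset: what is moved stays moved. The work goes in short steps, Python scripts to look and compute and a tool call to move; the robot and the scene stay as the last step left them, time stands still between calls to the robot, and variables do not carry over. Pictures are saved under pics/ and viewed, at most 10 in all, crops included, and the job is handed in when it is done.

Besides the shell and the picture viewer there is one more tool, called after "Call:" by a JSON object that holds its "api" and its "payload". step_arm: Moves the arm, as the interface text tells. Its arguments: {"type":"object","properties":{"plan":{"type":"array"}},"required":["plan"]}

```bash
mkdir -p pics
cat > h.py <<'E'
import numpy as np, cv2
from workcell import bot
def shot(n,f):
    p,d=bot.grab_frame(n); cv2.imwrite(f'pics/{f}.png',p[:,:,::-1]); np.save(f'pics/{f}.npy',d); return p,d
def cal(n):
    c=bot.get_calibration(n); return np.array(c['camera_matrix']),c['k1'],np.array(c['R']),np.array(c['t']).ravel()
def ray(n,u,v):
    K,k,R,t=cal(n); x=(u-K[0,2])/K[0,0]; y=(v-K[1,2])/K[1,1]; s=1.
    for _ in range(20): s=1+k*((x/s)**2+(y/s)**2)
    return -R.T@t, R.T@np.array([x/s,y/s,1.])
def at_z(n,u,v,z):
    o,d=ray(n,u,v); return o+d*(z-o[2])/d[2]
def at_d(n,u,v,D):
    o,d=ray(n,u,v); return o+d*D
E
python3 - <<'E'
from h import *
shot('top','t0');shot('scene','s0')
for n in('top','scene'):
    o,d=ray(n,320,240);print(n,o,d)
print(bot.get_obs())
E
```

```text
top [ 302.09984066   16.0253273  1592.94328123] [ 0.12618125  0.01357635 -0.99193594]
scene [1058.08267839 -336.22804142  942.92133484] [-0.51014524  0.3583572  -0.78192778]
{'clock': 0.1, 'joint_pos': array([-8.32297713e-01,  4.07271319e-02,  8.38937746e-02, -4.28596969e-04,
       -1.61551931e+00, -3.33694870e-01]), 'qd': array([-0.00011731, -0.00122318,  0.00193358,  0.00172722,  0.00128666,
        0.00141259]), 'joint_torque': array([-4.18358773e-03, -3.69343436e+01,  3.48283303e+01,  6.95167780e+00,
       -4.53180692e-03,  7.82993936e-07]), 'tool_pos': array([ 236.37353854, -551.44260377,  403.77916947]), 'eef_rot': array([ 3.13998192e+00, -1.05178214e-04, -2.73677000e+00]), 'ft_force': array([ 0.186879  ,  0.18604493, -0.47650403]), 'moment': array([-0.02926032, -0.01027229, -0.0127606 ]), 'gripper_force': 0.0, 'finger_gap': 85.20561616203355}
```

View pics/t0.png

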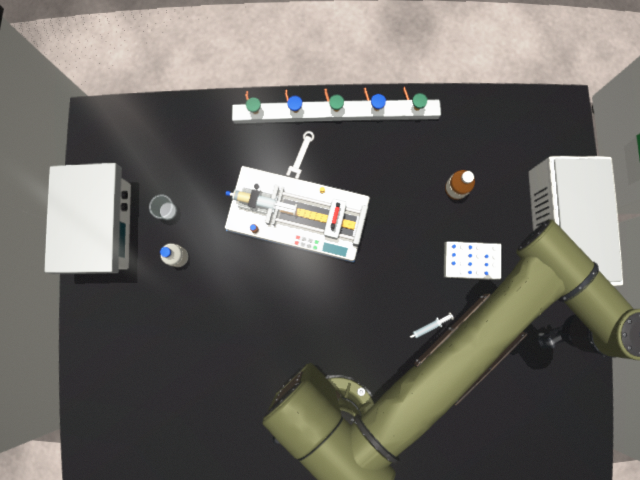

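View pics/s0.png

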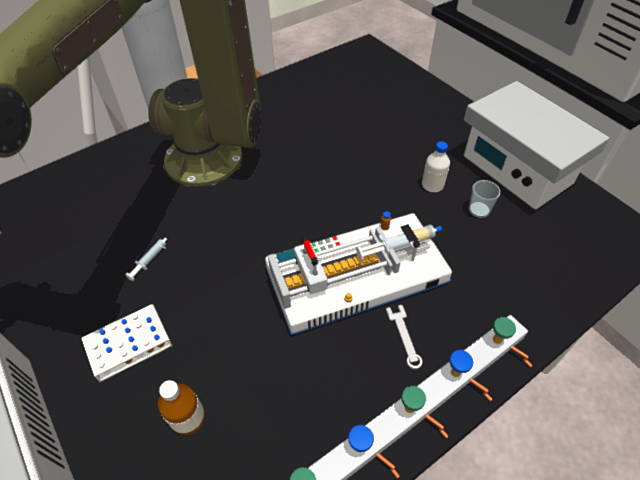

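The top view shows the pump at about (297,214), its red bar at (336,216) and the syringe to the left (+y). In the scene view the bar is at (311,252). I'll enlarge both.

Run:
```python
from h import *
a=cv2.imread('pics/t0.png')[160:270,220:375]; b=cv2.imread('pics/s0.png')[205:340,260:460]
cv2.imwrite('pics/t0c.png',cv2.resize(a,None,fx=5,fy=5,interpolation=cv2.INTER_CUBIC))
cv2.imwrite('pics/s0c.png',cv2.resize(b,None,fx=4,fy=4,interpolation=cv2.INTER_CUBIC))
```

```text
(no output)
```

View pics/t0c.png

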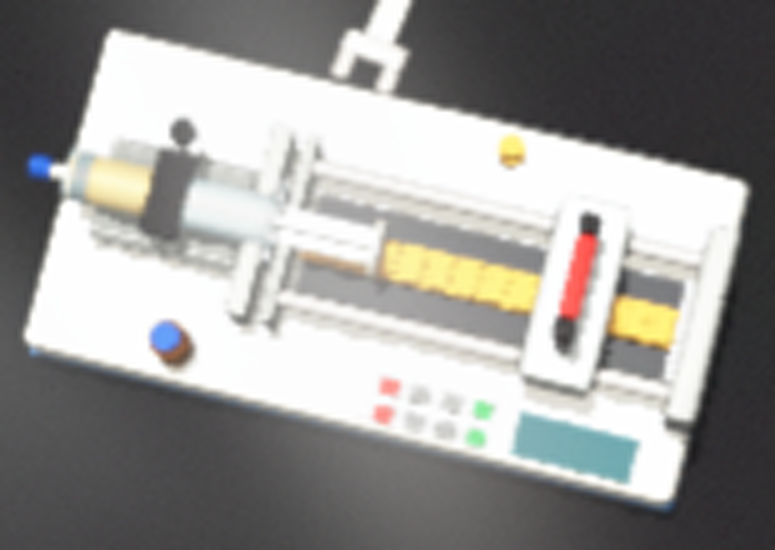

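View pics/s0c.png

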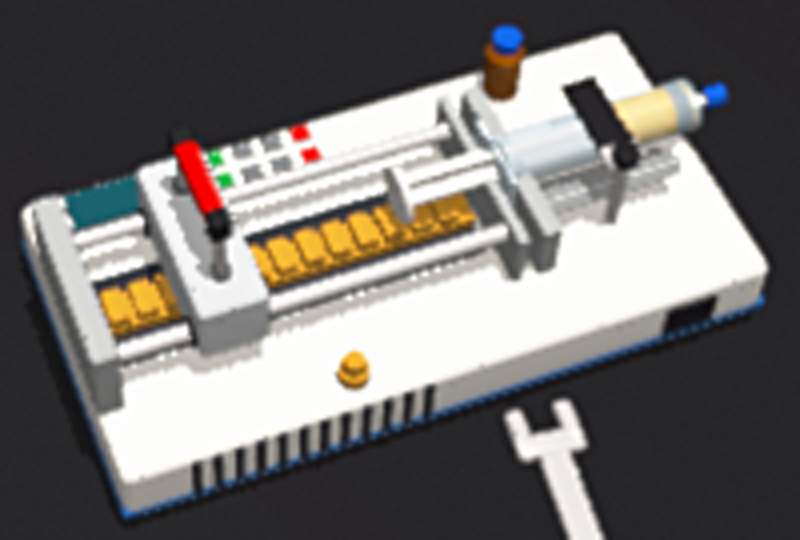

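The top crop shows deck corners (110,32), (747,183), (672,503), (27,345), the red grip from (584,236) to (571,316), the plunger disc's outer edge at about (382,248), and the pusher's front edge from (565,205) to (525,378). In the scene crop the red grip runs from about (187,145) to (216,212), and the disc is at (400,195).

```bash
cat >> h.py <<'E'
def tc(U,V,z): return at_z('top',220+(U+.5)/5-.5,160+(V+.5)/5-.5,z)
def sc(U,V,z): return at_z('scene',260+(U+.5)/4-.5,205+(V+.5)/4-.5,z)
E
python3 - <<'E'
from h import *
np.set_printoptions(precision=1,suppress=True)
C=[tc(*p,52) for p in[(110,32),(747,183),(672,503),(27,345)]]
print(C, [np.linalg.norm(C[i]-C[(i+1)%4]) for i in range(4)])
c=sum(C)/4; yv=(C[0]+C[3]-C[1]-C[2])[:2]; yv/=np.linalg.norm(yv); xv=np.array([yv[1],-yv[0]])
print('centre',c,'yaxis',yv,'yaw of y',np.degrees(np.arctan2(yv[1],yv[0])))
def loc(p): d=(p-c)[:2]; return np.array([d@xv,d@yv,p[2]])
for n,p in dict(red1=tc(584,236,154),red2=tc(571,316,154),face1=tc(565,205,112),face2=tc(525,378,112),back1=tc(628,217,112),back2=tc(600,390,112),disc=tc(382,248,100),
  sred1=sc(187,145,152),sred2=sc(216,212,152),sface1=sc(267,290,112),sface2=sc(190,165,112),sdisctop=sc(393,170,107)).items(): print(n,p,loc(p))
E
```

```text
[array([718.5, 258.9,  52. ]), array([ 620.3, -104.7,   52. ]), array([439. , -56.7,  52. ]), array([536.9, 306.2,  52. ])] [np.float64(376.58214860382066), np.float64(187.52736127527731), np.float64(375.89944619905543), np.float64(187.6707089294298)]
centre [578.7 100.9  52. ] yaxis [0.3 1. ] yaw of y 74.89982531661701
red1 [572.6  -9.5 154. ] [  22.9 -108.2  154. ]
red2 [530.   -1.6 154. ] [ -20.3 -111.6  154. ]
face1 [598.   -0.3 112. ] [ 45.  -92.7 112. ]
face2 [503.3  23.6 112. ] [-52.7 -94.3 112. ]
back1 [590.5 -34.5 112. ] [  46.7 -127.6  112. ]
back2 [495.8 -16.8 112. ] [ -49.4 -135.2  112. ]
disc [578.8 100.6 100. ] [  0.2  -0.3 100. ]
sred1 [527.4   2.2 152. ] [ -23.7 -108.6  152. ]
sred2 [571.3 -10.4 152. ] [  21.9 -109.4  152. ]
sface1 [602.5  -1.4 112. ] [ 49.6 -92.6 112. ]
sface2 [512.8  12.8 112. ] [ -40.6 -102.2  112. ]
sdisctop [576.6 101.4 107. ] [ -2.2  -0.1 107. ]
```

Both cameras agree within about 2 mm. The pump's y axis points at 74.9°, the grip centre is near (550,-5), and the plunger is about 91 mm ahead of the pushing face. I'll move to above the grip, turning the tool -38.3°.

Call:
{"api": "step_arm", "payload": {"plan": [{"tx": 0.49,"ty": 0.853,"az": -0.48,"fingers": -1},{"tx": 0.49,"ty": 0.853,"az": -0.48,"fingers": -1},{"tx": 0.49,"ty": 0.853,"az": -0.48,"fingers": -1},{"tx": 0.49,"ty": 0.853,"az": -0.48,"fingers": -1},{"tx": 0.49,"ty": 0.853,"az": -0.48,"fingers": -1},{"tx": 0.49,"ty": 0.853,"az": -0.48,"fingers": -1},{"tx": 0.49,"ty": 0.853,"az": -0.48,"fingers": -1},{"tx": 0.49,"ty": 0.853,"az": -0.48,"fingers": -1},{"tx": 0.49,"ty": 0.853,"az": -0.48,"fingers": -1},{"tx": 0.49,"ty": 0.853,"az": -0.48,"fingers": -1},{"tx": 0.49,"ty": 0.853,"az": -0.48,"fingers": -1},{"tx": 0.49,"ty": 0.853,"az": -0.48,"fingers": -1},{"tx": 0.49,"ty": 0.853,"az": -0.48,"fingers": -1},{"tx": 0.49,"ty": 0.853,"az": -0.48,"fingers": -1},{"tx": 0.49,"ty": 0.853,"az": -0.48,"fingers": -1},{"tx": 0.49,"ty": 0.853,"az": -0.48,"fingers": -1},{"fingers": 0.2},{"fingers": 0.2},{"fingers": 0.2}]}}

```text
$.plan[0]: bad value
```

Call:
{"api": "step_arm", "payload": {"plan": [{"tx": 0.49,"ty": 0.853,"tz": 0,"ax": 0,"ay": 0,"az": -0.48,"fingers": -1}]}}

```text
clock: 0.2
tool_pos: [254.9, -518.8, 402.7]
eef_rot: [3.139, -0.002, -2.783]
ft_force: [1.3, 0.4, -0.2]
finger_gap: 85.2
gripper_force: 0.0
```

Call:
{"api": "step_arm", "payload": {"plan": [{"tx": 0.49,"ty": 0.853,"tz": 0,"ax": 0,"ay": 0,"az": -0.48,"fingers": -1},{"tx": 0.49,"ty": 0.853,"tz": 0,"ax": 0,"ay": 0,"az": -0.48,"fingers": -1},{"tx": 0.49,"ty": 0.853,"tz": 0,"ax": 0,"ay": 0,"az": -0.48,"fingers": -1},{"tx": 0.49,"ty": 0.853,"tz": 0,"ax": 0,"ay": 0,"az": -0.48,"fingers": -1},{"tx": 0.49,"ty": 0.853,"tz": 0,"ax": 0,"ay": 0,"az": -0.48,"fingers": -1},{"tx": 0.49,"ty": 0.853,"tz": 0,"ax": 0,"ay": 0,"az": -0.48,"fingers": -1},{"tx": 0.49,"ty": 0.853,"tz": 0,"ax": 0,"ay": 0,"az": -0.48,"fingers": -1},{"tx": 0.49,"ty": 0.853,"tz": 0,"ax": 0,"ay": 0,"az": -0.48,"fingers": -1},{"tx": 0.49,"ty": 0.853,"tz": 0,"ax": 0,"ay": 0,"az": -0.48,"fingers": -1},{"tx": 0.49,"ty": 0.853,"tz": 0,"ax": 0,"ay": 0,"az": -0.48,"fingers": -1},{"tx": 0.49,"ty": 0.853,"tz": 0,"ax": 0,"ay": 0,"az": -0.48,"fingers": -1},{"tx": 0.49,"ty": 0.853,"tz": 0,"ax": 0,"ay": 0,"az": -0.48,"fingers": -1},{"tx": 0.49,"ty": 0.853,"tz": 0,"ax": 0,"ay": 0,"az": -0.48,"fingers": -1},{"tx": 0.49,"ty": 0.853,"tz": 0,"ax": 0,"ay": 0,"az": -0.48,"fingers": -1},{"tx": 0.49,"ty": 0.853,"tz": 0,"ax": 0,"ay": 0,"az": -0.48,"fingers": -1},{"tx": 0,"ty": 0,"tz": 0,"ax": 0,"ay": 0,"az": 0,"fingers": 0.2},{"tx": 0,"ty": 0,"tz": 0,"ax": 0,"ay": 0,"az": 0,"fingers": 0.2},{"tx": 0,"ty": 0,"tz": 0,"ax": 0,"ay": 0,"az": 0,"fingers": 0.2}]}}

```text
clock: 2.0
tool_pos: [549.7, -6.1, 404.6]
eef_rot: [-3.141, -0.0, 2.876]
ft_force: [-0.4, 0.0, 0.1]
finger_gap: 44.1
gripper_force: 0.0
```

Call:
{"api": "step_arm", "payload": {"plan": [{"tx": 0,"ty": 0,"tz": -0.5,"ax": 0,"ay": 0,"az": 0,"fingers": 0.2},{"tx": 0,"ty": 0,"tz": -0.5,"ax": 0,"ay": 0,"az": 0,"fingers": 0.2},{"tx": 0,"ty": 0,"tz": -0.25,"ax": 0,"ay": 0,"az": 0,"fingers": 0.2},{"tx": 0,"ty": 0,"tz": 0,"ax": 0,"ay": 0,"az": 0,"fingers": 0.2},{"tx": 0,"ty": 0,"tz": 0,"ax": 0,"ay": 0,"az": 0,"fingers": 0.2}]}}

```text
clock: 2.5
tool_pos: [549.9, -6.1, 355.7]
eef_rot: [3.141, 0.001, 2.876]
ft_force: [-0.4, 0.5, 1.1]
finger_gap: 33.9
gripper_force: 0.0
```

Run:
```python
from h import *
p,d=shot('scene','s1')
a=cv2.resize(p[180:300,260:380,::-1],None,fx=5,fy=5,interpolation=cv2.INTER_CUBIC)
cv2.imwrite('pics/s1c.png',a)
o=bot.get_obs();print(o['tool_pos'],o['ft_force'])
```

```text
[549.98861752  -5.98602171 356.09447153] [-0.06402246  0.06350842  0.04689551]
```

View pics/s1c.png

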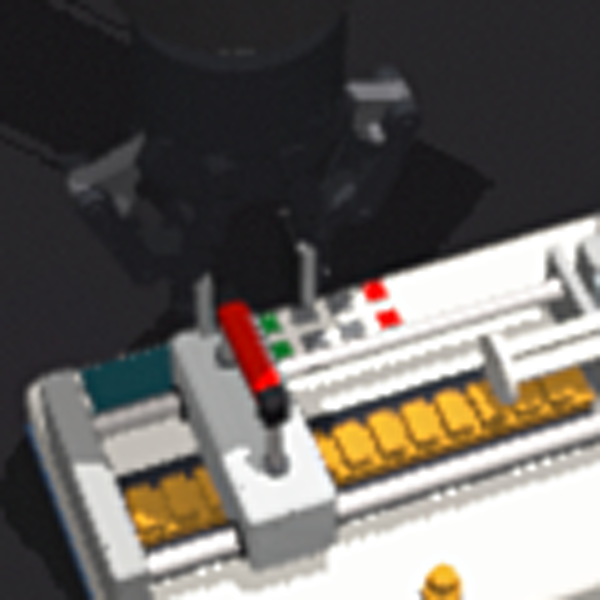

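The fingers, with tips near (204,330) and (307,300), straddle the red bar, which runs from (235,315) to (265,385). Lowering to grasp height.

Call:
{"api": "step_arm", "payload": {"plan": [{"tx": 0,"ty": 0,"tz": -0.4,"ax": 0,"ay": 0,"az": 0,"fingers": 0.2},{"tx": 0,"ty": 0,"tz": -0.4,"ax": 0,"ay": 0,"az": 0,"fingers": 0.2},{"tx": 0,"ty": 0,"tz": -0.4,"ax": 0,"ay": 0,"az": 0,"fingers": 0.2},{"tx": 0,"ty": 0,"tz": -0.15,"ax": 0,"ay": 0,"az": 0,"fingers": 0.2},{"tx": 0,"ty": 0,"tz": 0,"ax": 0,"ay": 0,"az": 0,"fingers": 0.2},{"tx": 0,"ty": 0,"tz": 0,"ax": 0,"ay": 0,"az": 0,"fingers": 0.4},{"tx": 0,"ty": 0,"tz": 0,"ax": 0,"ay": 0,"az": 0,"fingers": 0.4}]}}

```text
clock: 3.25
tool_pos: [550.1, -5.6, 301.6]
eef_rot: [3.141, 0.001, 2.876]
ft_force: [0.2, -1.0, 0.8]
finger_gap: 25.5
gripper_force: 0.0
```

Run:
```python
from h import *
p,d=shot('scene','s2')
a=cv2.resize(p[220:280,280,:][:,None] if 0 else p[220:290,280:360,::-1],None,fx=8,fy=8,interpolation=cv2.INTER_CUBIC)
cv2.imwrite('pics/s2c.png',a)
o=bot.get_obs();print(o['tool_pos'],o['ft_force'],o['finger_gap'])
```

```text
[550.10390579  -5.54737384 301.5374692 ] [-0.59023819  0.76106117 -0.34348762] 25.31587288114925
```

View pics/s2c.png

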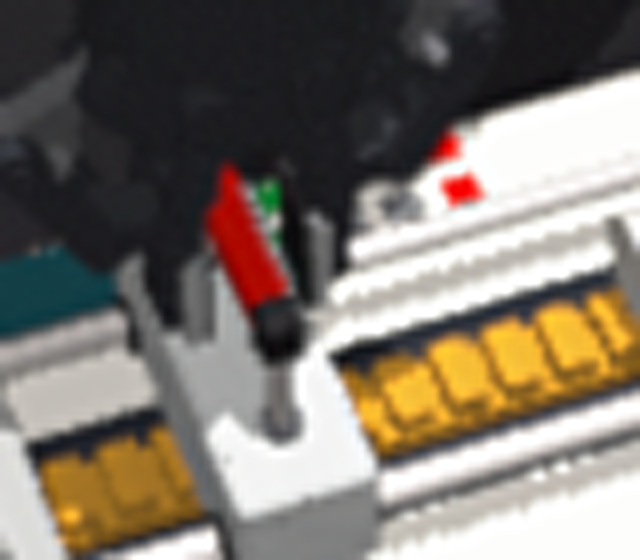

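The pads at about (197,290) and (318,250) straddle the bar, roughly centred on it. I'll close in steps and watch the force.

Call:
{"api": "step_arm", "payload": {"plan": [{"tx": 0,"ty": 0,"tz": 0,"ax": 0,"ay": 0,"az": 0,"fingers": 0.58},{"tx": 0,"ty": 0,"tz": 0,"ax": 0,"ay": 0,"az": 0,"fingers": 0.58},{"tx": 0,"ty": 0,"tz": 0,"ax": 0,"ay": 0,"az": 0,"fingers": 0.58}]}}

```text
clock: 3.6
tool_pos: [549.9, -5.6, 300.8]
eef_rot: [3.141, 0.0, 2.876]
ft_force: [0.6, -0.3, -0.2]
finger_gap: 18.2
gripper_force: 0.0
```

Call:
{"api": "step_arm", "payload": {"plan": [{"tx": 0,"ty": 0,"tz": 0,"ax": 0,"ay": 0,"az": 0,"fingers": 0.62},{"tx": 0,"ty": 0,"tz": 0,"ax": 0,"ay": 0,"az": 0,"fingers": 0.62},{"tx": 0,"ty": 0,"tz": 0,"ax": 0,"ay": 0,"az": 0,"fingers": 0.62}]}}

```text
clock: 3.9
tool_pos: [549.9, -5.6, 300.7]
eef_rot: [3.142, -0.0, 2.876]
ft_force: [-0.3, 0.0, -0.5]
finger_gap: 16.0
gripper_force: 0.0
```

Call:
{"api": "step_arm", "payload": {"plan": [{"tx": 0,"ty": 0,"tz": 0,"ax": 0,"ay": 0,"az": 0,"fingers": 0.65},{"tx": 0,"ty": 0,"tz": 0,"ax": 0,"ay": 0,"az": 0,"fingers": 0.65},{"tx": 0,"ty": 0,"tz": 0,"ax": 0,"ay": 0,"az": 0,"fingers": 0.65}]}}

```text
clock: 4.2
tool_pos: [549.9, -5.6, 300.7]
eef_rot: [3.142, -0.0, 2.876]
ft_force: [-0.1, -1.2, -0.7]
finger_gap: 15.3
gripper_force: 0.0
```

Call:
{"api": "step_arm", "payload": {"plan": [{"tx": 0,"ty": 0,"tz": 0,"ax": 0,"ay": 0,"az": 0,"fingers": 0.67},{"tx": 0,"ty": 0,"tz": 0,"ax": 0,"ay": 0,"az": 0,"fingers": 0.67},{"tx": 0,"ty": 0,"tz": 0,"ax": 0,"ay": 0,"az": 0,"fingers": 0.67}]}}

```text
clock: 4.5
tool_pos: [549.9, -5.7, 300.7]
eef_rot: [-3.141, -0.0, 2.876]
ft_force: [0.5, -2.0, -1.6]
finger_gap: 14.6
gripper_force: 0.7
```

The -y pad touches first, so the bar sits about 1.2 mm to -y of the tool. I'll shift and then close.

Call:
{"api": "step_arm", "payload": {"plan": [{"tx": -0.008,"ty": -0.03,"tz": 0,"ax": 0,"ay": 0,"az": 0,"fingers": 0.67},{"tx": 0,"ty": 0,"tz": 0,"ax": 0,"ay": 0,"az": 0,"fingers": 0.67},{"tx": 0,"ty": 0,"tz": 0,"ax": 0,"ay": 0,"az": 0,"fingers": 0.67}]}}

```text
clock: 4.8
tool_pos: [549.6, -6.7, 300.7]
eef_rot: [3.141, 0.0, 2.876]
ft_force: [0.6, -0.5, 0.1]
finger_gap: 14.2
gripper_force: 0.0
```

Call:
{"api": "step_arm", "payload": {"plan": [{"tx": 0,"ty": 0,"tz": 0,"ax": 0,"ay": 0,"az": 0,"fingers": 0.7},{"tx": 0,"ty": 0,"tz": 0,"ax": 0,"ay": 0,"az": 0,"fingers": 0.7},{"tx": 0,"ty": 0,"tz": 0,"ax": 0,"ay": 0,"az": 0,"fingers": 0.7}]}}

```text
clock: 5.1
tool_pos: [549.6, -6.7, 300.6]
eef_rot: [3.142, -0.0, 2.876]
ft_force: [0.4, 1.0, 0.0]
finger_gap: 12.6
gripper_force: 0.0
```

Call:
{"api": "step_arm", "payload": {"plan": [{"tx": 0,"ty": 0,"tz": 0,"ax": 0,"ay": 0,"az": 0,"fingers": 0.73},{"tx": 0,"ty": 0,"tz": 0,"ax": 0,"ay": 0,"az": 0,"fingers": 0.76},{"tx": 0,"ty": 0,"tz": 0,"ax": 0,"ay": 0,"az": 0,"fingers": 0.8},{"tx": 0,"ty": 0,"tz": 0,"ax": 0,"ay": 0,"az": 0,"fingers": 1},{"tx": 0,"ty": 0,"tz": 0,"ax": 0,"ay": 0,"az": 0,"fingers": 1}]}}

```text
clock: 5.6
tool_pos: [549.6, -6.8, 300.8]
eef_rot: [3.141, 0.0, 2.876]
ft_force: [-0.2, -0.9, 1.5]
finger_gap: 11.2
gripper_force: 58.8
```

Call:
{"api": "step_arm", "payload": {"plan": [{"tx": 0,"ty": 0,"tz": 0.075,"ax": 0,"ay": 0,"az": 0,"fingers": 1},{"tx": 0,"ty": 0,"tz": 0.075,"ax": 0,"ay": 0,"az": 0,"fingers": 1},{"tx": 0,"ty": 0,"tz": 0.075,"ax": 0,"ay": 0,"az": 0,"fingers": 1},{"tx": 0,"ty": 0,"tz": 0,"ax": 0,"ay": 0,"az": 0,"fingers": 1},{"tx": 0,"ty": 0,"tz": 0,"ax": 0,"ay": 0,"az": 0,"fingers": 1},{"tx": 0,"ty": 0,"tz": 0,"ax": 0,"ay": 0,"az": 0,"fingers": 1},{"tx": 0,"ty": 0,"tz": 0,"ax": 0,"ay": 0,"az": 0,"fingers": 1}]}}

```text
clock: 6.3
tool_pos: [549.8, -6.7, 307.1]
eef_rot: [-3.141, -0.002, 2.876]
ft_force: [6.7, -1.9, -11.9]
finger_gap: 11.1
gripper_force: 60.7
```

Call:
{"api": "step_arm", "payload": {"plan": [{"tx": 0,"ty": 0,"tz": 0,"ax": 0,"ay": 0,"az": 0,"fingers": 1},{"tx": 0,"ty": 0,"tz": 0,"ax": 0,"ay": 0,"az": 0,"fingers": 1}]}}

```text
clock: 6.5
tool_pos: [549.8, -6.7, 307.1]
eef_rot: [-3.142, -0.002, 2.876]
ft_force: [8.1, -0.9, -12.4]
finger_gap: 11.2
gripper_force: 60.7
```

Run:
```python
from h import *
p,d=shot('scene','s3')
q=cv2.imread('pics/s2.png')[:,:,::-1]
for n,im in(('before',q),('now',p)):
    a=im.astype(int)[215:275,295:330]; m=(a[...,0]>120)&(a[...,1]<60)&(a[...,2]<60); ys,xs=np.nonzero(m); print(n,m.sum(),xs.mean()+295,ys.mean()+215,ys.max()+215)
o=bot.get_obs();print(o['tool_pos'],o['ft_force'],o['moment'],o['eef_rot'])
```

```text
before 78 309.8974358974359 250.26923076923077 257
now 64 310.796875 249.171875 255
[549.80182439  -6.73121976 307.13925911] [  7.34870877  -2.33763354 -12.27631385] [-0.61476758 -2.34899037  0.02109025] [-3.14152014e+00 -1.89416125e-03  2.87568822e+00]
```

Call:
{"api": "step_arm", "payload": {"plan": [{"tx": 0,"ty": 0,"tz": 0.04,"ax": 0,"ay": -0.03,"az": 0,"fingers": 1},{"tx": 0,"ty": 0,"tz": 0.02,"ax": 0,"ay": 0,"az": 0,"fingers": 1},{"tx": 0,"ty": 0,"tz": 0,"ax": 0,"ay": 0,"az": 0,"fingers": 1},{"tx": 0,"ty": 0,"tz": 0,"ax": 0,"ay": 0,"az": 0,"fingers": 1}]}}

```text
clock: 6.95
tool_pos: [549.7, -6.7, 307.2]
eef_rot: [3.142, -0.002, 2.875]
ft_force: [10.8, -3.5, -21.2]
finger_gap: 10.7
gripper_force: 59.4
```

Run:
```python
from h import *
o=bot.get_obs();print(o['tool_pos'],o['ft_force'],o['moment'],o['eef_rot'])
```

```text
[549.74165428  -6.7115141  307.19426922] [ 10.82609755  -3.50733914 -21.20770262] [-1.02939172 -3.59065948 -0.00840911] [ 3.14153552e+00 -1.87629485e-03  2.87534633e+00]
```

The lift stalls at +6.5 mm and the force rises with command, so the bar is probably at its upper stop, having started on a tooth top at 6 mm. To test this I'll lower a little and see whether the force settles at the spring's 7 N.

Call:
{"api": "step_arm", "payload": {"plan": [{"tx": 0,"ty": 0,"tz": -0.06,"ax": 0,"ay": 0.03,"az": 0,"fingers": 1},{"tx": 0,"ty": 0,"tz": -0.03,"ax": 0,"ay": 0,"az": 0,"fingers": 1},{"tx": 0,"ty": 0,"tz": 0,"ax": 0,"ay": 0,"az": 0,"fingers": 1},{"tx": 0,"ty": 0,"tz": 0,"ax": 0,"ay": 0,"az": 0,"fingers": 1}]}}

```text
clock: 7.35
tool_pos: [549.7, -6.7, 307.1]
eef_rot: [3.142, -0.001, 2.876]
ft_force: [6.7, -1.6, -10.2]
finger_gap: 10.9
gripper_force: 60.8
```

Call:
{"api": "step_arm", "payload": {"plan": [{"tx": 0,"ty": 0,"tz": -0.03,"ax": 0,"ay": 0,"az": 0,"fingers": 1},{"tx": 0,"ty": 0,"tz": 0,"ax": 0,"ay": 0,"az": 0,"fingers": 1},{"tx": 0,"ty": 0,"tz": 0,"ax": 0,"ay": 0,"az": 0,"fingers": 1}]}}

```text
clock: 7.65
tool_pos: [549.6, -6.7, 307.1]
eef_rot: [3.141, -0.0, 2.876]
ft_force: [5.1, -0.2, -8.8]
finger_gap: 11.1
gripper_force: 61.1
```

Call:
{"api": "step_arm", "payload": {"plan": [{"tx": 0,"ty": 0,"tz": -0.03,"ax": 0,"ay": 0,"az": 0,"fingers": 1},{"tx": 0,"ty": 0,"tz": 0,"ax": 0,"ay": 0,"az": 0,"fingers": 1},{"tx": 0,"ty": 0,"tz": 0,"ax": 0,"ay": 0,"az": 0,"fingers": 1}]}}

```text
clock: 7.95
tool_pos: [549.6, -6.7, 306.0]
eef_rot: [3.141, -0.0, 2.876]
ft_force: [4.5, -0.4, -6.6]
finger_gap: 11.3
gripper_force: 61.4
```

Call:
{"api": "step_arm", "payload": {"plan": [{"tx": 0,"ty": 0,"tz": -0.03,"ax": 0,"ay": 0,"az": 0,"fingers": 1},{"tx": 0,"ty": 0,"tz": 0,"ax": 0,"ay": 0,"az": 0,"fingers": 1},{"tx": 0,"ty": 0,"tz": 0,"ax": 0,"ay": 0,"az": 0,"fingers": 1}]}}

```text
clock: 8.25
tool_pos: [549.6, -6.7, 304.8]
eef_rot: [3.141, -0.0, 2.876]
ft_force: [3.7, 0.2, -7.3]
finger_gap: 11.5
gripper_force: 61.4
```

Run:
```python
from h import *
o=bot.get_obs();print(o['tool_pos'],o['ft_force'],o['moment'],o['eef_rot'])
```

```text
[549.58222194  -6.73847767 304.78000294] [ 3.65358872  0.19377072 -7.26305348] [-0.03103342 -1.12900055  0.00430222] [ 3.14145001e+00 -1.41526674e-04  2.87621693e+00]
```

The upper stop is confirmed at z≈307.1. The bar is now about 9.7 mm up and held only against its spring. I'll slide 78 mm towards the plunger.

Call:
{"api": "step_arm", "payload": {"plan": [{"tx": 0.035,"ty": 0.097,"tz": 0,"ax": 0,"ay": 0,"az": 0,"fingers": 1},{"tx": 0.052,"ty": 0.193,"tz": 0,"ax": 0,"ay": 0,"az": 0,"fingers": 1},{"tx": 0.052,"ty": 0.193,"tz": 0,"ax": 0,"ay": 0,"az": 0,"fingers": 1},{"tx": 0.052,"ty": 0.193,"tz": 0,"ax": 0,"ay": 0,"az": 0,"fingers": 1},{"tx": 0.052,"ty": 0.193,"tz": 0,"ax": 0,"ay": 0,"az": 0,"fingers": 1}]}}

```text
clock: 8.75
tool_pos: [559.4, 28.8, 304.7]
eef_rot: [-3.141, -0.001, 2.876]
ft_force: [0.4, -1.1, -6.2]
finger_gap: 11.1
gripper_force: 61.4
```

Call:
{"api": "step_arm", "payload": {"plan": [{"tx": 0.052,"ty": 0.193,"tz": 0,"ax": 0,"ay": 0,"az": 0,"fingers": 1},{"tx": 0.052,"ty": 0.193,"tz": 0,"ax": 0,"ay": 0,"az": 0,"fingers": 1},{"tx": 0.052,"ty": 0.193,"tz": 0,"ax": 0,"ay": 0,"az": 0,"fingers": 1},{"tx": 0.052,"ty": 0.193,"tz": 0,"ax": 0,"ay": 0,"az": 0,"fingers": 1},{"tx": 0.052,"ty": 0.193,"tz": 0,"ax": 0,"ay": 0,"az": 0,"fingers": 1},{"tx": 0,"ty": 0,"tz": 0,"ax": 0,"ay": 0,"az": 0,"fingers": 1},{"tx": 0,"ty": 0,"tz": 0,"ax": 0,"ay": 0,"az": 0,"fingers": 1}]}}

```text
clock: 9.45
tool_pos: [569.8, 67.1, 304.8]
eef_rot: [3.141, -0.0, 2.877]
ft_force: [0.3, 1.1, -6.8]
finger_gap: 11.6
gripper_force: 61.4
```

Run:
```python
from h import *
p,d=shot('scene','s4'); shot('top','t4')
cv2.imwrite('pics/s4c.png',cv2.resize(p[215:285,300:380,::-1],None,fx=8,fy=8,interpolation=cv2.INTER_CUBIC))
o=bot.get_obs();print(o['tool_pos'],o['ft_force'],o['moment'],o['eef_rot'])
```

```text
[569.67900568  66.72137438 304.8748729 ] [ 0.30380682  0.35003692 -6.94530608] [0.38063407 0.03573006 0.03450122] [ 3.14093967e+00 -7.26286308e-05  2.87630374e+00]
```

View pics/s4c.png

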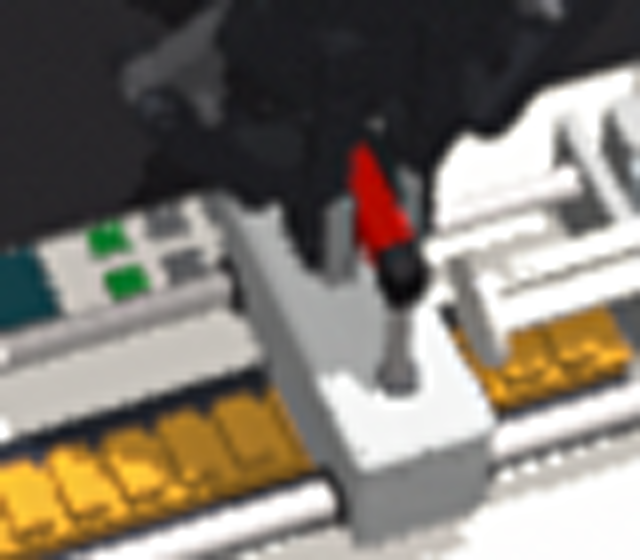

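The disc's left edge is at about (465,300) and the block's front edge runs from about (440,310) to (495,410), so a gap of roughly 14 mm remains. I'll approach slowly.

Call:
{"api": "step_arm", "payload": {"plan": [{"tx": 0.02,"ty": 0.0725,"tz": 0,"ax": 0,"ay": 0,"az": 0,"fingers": 1},{"tx": 0.02,"ty": 0.0725,"tz": 0,"ax": 0,"ay": 0,"az": 0,"fingers": 1},{"tx": 0.013,"ty": 0.0483,"tz": 0,"ax": 0,"ay": 0,"az": 0,"fingers": 1},{"tx": 0,"ty": 0,"tz": 0,"ax": 0,"ay": 0,"az": 0,"fingers": 1},{"tx": 0,"ty": 0,"tz": 0,"ax": 0,"ay": 0,"az": 0,"fingers": 1}]}}

```text
clock: 10.05
tool_pos: [571.8, 74.5, 304.8]
eef_rot: [3.141, -0.0, 2.876]
ft_force: [-1.0, 1.0, -6.9]
finger_gap: 11.2
gripper_force: 61.4
```

Call:
{"api": "step_arm", "payload": {"plan": [{"tx": 0.0065,"ty": 0.024,"tz": 0,"ax": 0,"ay": 0,"az": 0,"fingers": 1},{"tx": 0.0065,"ty": 0.024,"tz": 0,"ax": 0,"ay": 0,"az": 0,"fingers": 1}]}}

```text
clock: 10.25
tool_pos: [572.3, 76.2, 304.8]
eef_rot: [-3.141, -0.0, 2.876]
ft_force: [-1.7, -1.2, -7.7]
finger_gap: 11.2
gripper_force: 61.4
```

Call:
{"api": "step_arm", "payload": {"plan": [{"tx": 0.0065,"ty": 0.024,"tz": 0,"ax": 0,"ay": 0,"az": 0,"fingers": 1},{"tx": 0,"ty": 0,"tz": 0,"ax": 0,"ay": 0,"az": 0,"fingers": 1}]}}

```text
clock: 10.45
tool_pos: [572.6, 77.3, 304.8]
eef_rot: [3.142, -0.0, 2.876]
ft_force: [-2.1, 0.1, -6.8]
finger_gap: 11.0
gripper_force: 61.4
```

Travelled 87.2 mm, no contact yet.

Call:
{"api": "step_arm", "payload": {"plan": [{"tx": 0.0065,"ty": 0.024,"tz": 0,"ax": 0,"ay": 0,"az": 0,"fingers": 1},{"tx": 0,"ty": 0,"tz": 0,"ax": 0,"ay": 0,"az": 0,"fingers": 1}]}}

```text
clock: 10.65
tool_pos: [572.9, 78.3, 304.8]
eef_rot: [3.141, -0.0, 2.876]
ft_force: [-1.7, 0.1, -6.1]
finger_gap: 11.2
gripper_force: 61.4
```

Call:
{"api": "step_arm", "payload": {"plan": [{"tx": 0.0065,"ty": 0.024,"tz": 0,"ax": 0,"ay": 0,"az": 0,"fingers": 1},{"tx": 0,"ty": 0,"tz": 0,"ax": 0,"ay": 0,"az": 0,"fingers": 1}]}}

```text
clock: 10.85
tool_pos: [573.1, 79.2, 304.8]
eef_rot: [3.141, -0.0, 2.876]
ft_force: [-2.3, 0.4, -7.1]
finger_gap: 11.2
gripper_force: 61.4
```

Call:
{"api": "step_arm", "payload": {"plan": [{"tx": 0.0065,"ty": 0.024,"tz": 0,"ax": 0,"ay": 0,"az": 0,"fingers": 1},{"tx": 0,"ty": 0,"tz": 0,"ax": 0,"ay": 0,"az": 0,"fingers": 1},{"tx": 0,"ty": 0,"tz": 0,"ax": 0,"ay": 0,"az": 0,"fingers": 1}]}}

```text
clock: 11.15
tool_pos: [573.4, 80.2, 304.8]
eef_rot: [3.141, -0.0, 2.876]
ft_force: [-2.6, -0.2, -7.1]
finger_gap: 10.9
gripper_force: 61.4
```

Call:
{"api": "step_arm", "payload": {"plan": [{"tx": 0.0065,"ty": 0.024,"tz": 0,"ax": 0,"ay": 0,"az": 0,"fingers": 1},{"tx": 0,"ty": 0,"tz": 0,"ax": 0,"ay": 0,"az": 0,"fingers": 1},{"tx": 0,"ty": 0,"tz": 0,"ax": 0,"ay": 0,"az": 0,"fingers": 1}]}}

```text
clock: 11.45
tool_pos: [573.6, 81.1, 304.8]
eef_rot: [3.141, -0.0, 2.876]
ft_force: [-2.9, 0.6, -7.3]
finger_gap: 10.9
gripper_force: 61.4
```

Call:
{"api": "step_arm", "payload": {"plan": [{"tx": 0.003,"ty": 0.024,"tz": 0,"ax": 0,"ay": 0,"az": 0,"fingers": 1},{"tx": 0,"ty": 0,"tz": 0,"ax": 0,"ay": 0,"az": 0,"fingers": 1},{"tx": 0,"ty": 0,"tz": 0,"ax": 0,"ay": 0,"az": 0,"fingers": 1}]}}

```text
clock: 11.75
tool_pos: [573.7, 81.5, 304.8]
eef_rot: [-3.141, -0.0, 2.876]
ft_force: [-3.0, -4.7, -6.5]
finger_gap: 11.0
gripper_force: 61.4
```

Call:
{"api": "step_arm", "payload": {"plan": [{"tx": 0.003,"ty": 0.024,"tz": 0,"ax": 0,"ay": 0,"az": 0,"fingers": 1},{"tx": 0,"ty": 0,"tz": 0,"ax": 0,"ay": 0,"az": 0,"fingers": 1},{"tx": 0,"ty": 0,"tz": 0,"ax": 0,"ay": 0,"az": 0,"fingers": 1}]}}

```text
clock: 12.05
tool_pos: [573.8, 81.8, 304.8]
eef_rot: [-3.139, -0.0, 2.875]
ft_force: [-3.2, -7.7, -6.3]
finger_gap: 11.4
gripper_force: 61.4
```

Contact at TCP y≈81.4 (about 7 N, bar up). I'll ease back 1 mm, lower the bar to just above the tooth tops, and open the pads slightly.

Call:
{"api": "step_arm", "payload": {"plan": [{"tx": -0.012,"ty": -0.03,"tz": 0,"ax": 0,"ay": 0,"az": 0,"fingers": 1},{"tx": 0,"ty": 0,"tz": -0.04,"ax": 0,"ay": 0,"az": 0,"fingers": 1},{"tx": 0,"ty": 0,"tz": -0.035,"ax": 0,"ay": 0,"az": 0,"fingers": 1},{"tx": 0,"ty": 0,"tz": 0,"ax": 0,"ay": 0,"az": 0,"fingers": 1}]}}

```text
clock: 12.45
tool_pos: [573.6, 81.5, 301.8]
eef_rot: [-3.141, 0.001, 2.876]
ft_force: [-0.2, -5.0, -5.8]
finger_gap: 11.3
gripper_force: 61.4
```

Call:
{"api": "step_arm", "payload": {"plan": [{"tx": 0,"ty": 0,"tz": 0,"ax": 0,"ay": 0,"az": 0,"fingers": 0.65},{"tx": 0,"ty": 0,"tz": 0,"ax": 0,"ay": 0,"az": 0,"fingers": 0.65},{"tx": 0,"ty": 0,"tz": 0,"ax": 0,"ay": 0,"az": 0,"fingers": 0.65},{"tx": 0,"ty": 0,"tz": 0,"ax": 0,"ay": 0,"az": 0,"fingers": 0.65}]}}

```text
clock: 12.85
tool_pos: [573.6, 82.1, 302.8]
eef_rot: [3.14, 0.002, 2.877]
ft_force: [0.4, -0.4, 0.3]
finger_gap: 15.1
gripper_force: 0.0
```

```bash
cat >> h.py <<'E'
def look(f):
    p,d=shot('scene',f); a=p.astype(int)[215:285,300:380]; m=(a[...,0]>110)&(a[...,1]<60)&(a[...,2]<60)
    ys,xs=np.nonzero(m); w=a[...,0]-np.maximum(a[...,1],a[...,2]); w=w*(w>40)*(np.indices(w.shape)[0]<50)
    Y,X=np.indices(w.shape); o=bot.get_obs()
    print(f,m.sum(),'cx %.2f cy %.2f'%((w*X).sum()/w.sum()+300,(w*Y).sum()/w.sum()+215),o['clock'],o['tool_pos'].round(2),o['ft_force'].round(1),o['moment'].round(2),round(o['finger_gap'],1),o['gripper_force'])
    return p
E
python3 -c "
from h import *
p=look('s5')
cv2.imwrite('pics/s5c.png',cv2.resize(p[215:285,300:380,::-1],None,fx=8,fy=8,interpolation=cv2.INTER_CUBIC))"
```

```text
s5 61 cx 356.95 cy 245.47 12.9 [573.57  82.05 302.57] [ 1.1 -1.  -0.1] [ 0.06  0.01 -0.  ] 15.1 0.0
```

View pics/s5c.png

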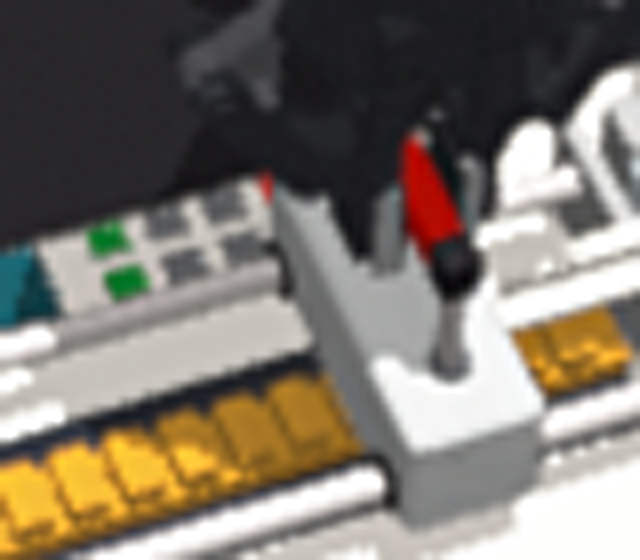

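The bar has dropped to ride on a tooth: its post is shorter by about 3 mm and the wrist force is ≈0. To plan the step sizes I'll estimate the groove phase from the earlier pictures.

Run:
```python
from h import *
c=np.array([578.7,100.9]); yv=np.array([.2605,.9655]); xv=np.array([yv[1],-yv[0]])
def proj(n,X):
    K,k,R,t=cal(n); q=R@X+t; x,y=q[:2]/q[2]; s=1+k*(x*x+y*y); return K[0,0]*x*s+K[0,2],K[1,1]*y*s+K[1,2]
for n,f,lo,hi in(('scene','s0',-85,-25),('scene','s5',-100,-55),('top','t0',-80,-10),('scene','s1',-80,-25)):
    g=cv2.imread(f'pics/{f}.png').astype(np.float32).sum(2)
    ys=np.arange(lo,hi,.5); tot=np.zeros(len(ys))
    for lx in np.arange(-6,7,2):
        m=np.array([proj(n,np.r_[c+lx*xv+y*yv,68.]) for y in ys],np.float32)
        tot+=cv2.remap(g,m[:,0][None],m[:,1][None],cv2.INTER_CUBIC)[0]
    A=np.c_[np.ones_like(ys),ys,ys**2,np.cos(2*np.pi*ys/16),np.sin(2*np.pi*ys/16)]
    b=np.linalg.lstsq(A,tot,rcond=None)[0]; ph=(np.arctan2(b[4],b[3])/2/np.pi*16+8)%16
    print(n,f,'darkest phase %.1f amp %.0f std %.0f'%(ph,np.hypot(b[3],b[4]),tot.std()))
print('pawl local y at contact',(np.array([573.6,81.5])-c)@yv%16,'now tool',(np.array([573.57,82.05])-c)@yv)
```

```text
scene s0 darkest phase 6.5 amp 514 std 593
scene s5 darkest phase 6.8 amp 319 std 478
top t0 darkest phase 9.5 amp 98 std 86Traceback (most recent call last):
  File "<stdin>", line 9, in <module>
  File "<stdin>", line 4, in proj
  File "h.py", line 6, in cal
    c=bot.get_calibration(n); return np.array(c['camera_matrix']),c['k1'],np.array(c['R']),np.array(c['t']).ravel()
ValueError: time passes only in moves, steps and waits
```

Grooves lie at phase about 6.5–9.5 mm and the pawl is at about 11.9, so the catch should come 2.5–5.5 mm back. I'll take up the pad clearance and then use small steps.

Call:
{"api": "step_arm", "payload": {"plan": [{"tx": -0.01,"ty": -0.036,"tz": 0,"ax": 0,"ay": 0,"az": 0,"fingers": 0.65},{"tx": 0,"ty": 0,"tz": 0,"ax": 0,"ay": 0,"az": 0,"fingers": 0.65},{"tx": 0,"ty": 0,"tz": 0,"ax": 0,"ay": 0,"az": 0,"fingers": 0.65}]}}

```text
clock: 13.2
tool_pos: [573.0, 80.3, 301.8]
eef_rot: [3.141, 0.0, 2.876]
ft_force: [0.1, -0.7, -0.0]
finger_gap: 14.8
gripper_force: 0.0
```

Call:
{"api": "step_arm", "payload": {"plan": [{"tx": -0.004,"ty": -0.0145,"tz": 0,"ax": 0,"ay": 0,"az": 0,"fingers": 0.65},{"tx": 0,"ty": 0,"tz": 0,"ax": 0,"ay": 0,"az": 0,"fingers": 0.65},{"tx": 0,"ty": 0,"tz": 0,"ax": 0,"ay": 0,"az": 0,"fingers": 0.65}]}}

```text
clock: 13.5
tool_pos: [572.9, 79.8, 301.8]
eef_rot: [3.141, 0.0, 2.876]
ft_force: [0.0, 1.9, 0.1]
finger_gap: 15.1
gripper_force: 0.5
```

Call:
{"api": "step_arm", "payload": {"plan": [{"tx": -0.004,"ty": -0.0145,"tz": 0,"ax": 0,"ay": 0,"az": 0,"fingers": 0.65},{"tx": 0,"ty": 0,"tz": 0,"ax": 0,"ay": 0,"az": 0,"fingers": 0.65},{"tx": 0,"ty": 0,"tz": 0,"ax": 0,"ay": 0,"az": 0,"fingers": 0.65}]}}

```text
clock: 13.8
tool_pos: [572.8, 79.4, 301.9]
eef_rot: [3.141, 0.0, 2.876]
ft_force: [0.1, 2.6, 0.3]
finger_gap: 15.3
gripper_force: 1.5
```

```bash
python3 -c "
from h import *
look('s6')"
```

```text
s6 72 cx 356.67 cy 244.70 13.85 [572.75  79.37 301.85] [0.9 3.4 0.2] [ 0.94 -0.32 -0.02] 15.0 1.5529930964112282
```

Call:
{"api": "step_arm", "payload": {"plan": [{"tx": -0.004,"ty": -0.0145,"tz": 0,"ax": 0,"ay": 0,"az": 0,"fingers": 0.65},{"tx": 0,"ty": 0,"tz": 0,"ax": 0,"ay": 0,"az": 0,"fingers": 0.65},{"tx": 0,"ty": 0,"tz": 0,"ax": 0,"ay": 0,"az": 0,"fingers": 0.65}]}}

```text
clock: 14.15
tool_pos: [572.6, 78.6, 301.9]
eef_rot: [3.141, 0.0, 2.876]
ft_force: [0.8, 4.0, -0.9]
finger_gap: 15.0
gripper_force: 1.5
```

Call:
{"api": "step_arm", "payload": {"plan": [{"tx": -0.004,"ty": -0.0145,"tz": 0,"ax": 0,"ay": 0,"az": 0,"fingers": 0.65},{"tx": 0,"ty": 0,"tz": 0,"ax": 0,"ay": 0,"az": 0,"fingers": 0.65},{"tx": 0,"ty": 0,"tz": 0,"ax": 0,"ay": 0,"az": 0,"fingers": 0.65}]}}

```text
clock: 14.45
tool_pos: [572.4, 77.9, 301.9]
eef_rot: [-3.142, 0.0, 2.876]
ft_force: [1.2, 2.1, -1.0]
finger_gap: 15.0
gripper_force: 1.3
```

```bash
python3 -c "
from h import *
look('s7')"
```

```text
s7 71 cx 356.51 cy 245.04 14.5 [572.38  77.93 301.87] [ 0.7  1.7 -0.7] [ 0.76 -0.36 -0.02] 14.9 1.2885864078998566
```

Call:
{"api": "step_arm", "payload": {"plan": [{"tx": -0.004,"ty": -0.0145,"tz": 0,"ax": 0,"ay": 0,"az": 0,"fingers": 0.65},{"tx": 0,"ty": 0,"tz": 0,"ax": 0,"ay": 0,"az": 0,"fingers": 0.65},{"tx": 0,"ty": 0,"tz": 0,"ax": 0,"ay": 0,"az": 0,"fingers": 0.65}]}}

```text
clock: 14.8
tool_pos: [572.2, 77.3, 301.9]
eef_rot: [3.142, -0.0, 2.876]
ft_force: [1.1, 2.7, -1.0]
finger_gap: 14.8
gripper_force: 1.3
```

Call:
{"api": "step_arm", "payload": {"plan": [{"tx": -0.004,"ty": -0.0145,"tz": 0,"ax": 0,"ay": 0,"az": 0,"fingers": 0.65},{"tx": 0,"ty": 0,"tz": 0,"ax": 0,"ay": 0,"az": 0,"fingers": 0.65},{"tx": 0,"ty": 0,"tz": 0,"ax": 0,"ay": 0,"az": 0,"fingers": 0.65}]}}

```text
clock: 15.1
tool_pos: [572.0, 76.6, 301.8]
eef_rot: [-3.141, -0.0, 2.876]
ft_force: [0.6, 0.0, 0.1]
finger_gap: 14.9
gripper_force: 0.6
```

```bash
python3 -c "
from h import *
look('s8')"
```

```text
s8 68 cx 356.05 cy 245.40 15.15 [571.99  76.61 301.74] [ 0.1  1.7 -1. ] [ 0.23 -0.22  0.  ] 15.1 0.4760727100074291
```

Push force has dropped, so the pawl may be falling. I'll wait and check.

Call:
{"api": "step_arm", "payload": {"plan": [{"tx": 0,"ty": 0,"tz": 0,"ax": 0,"ay": 0,"az": 0,"fingers": 0.65},{"tx": 0,"ty": 0,"tz": 0,"ax": 0,"ay": 0,"az": 0,"fingers": 0.65},{"tx": 0,"ty": 0,"tz": 0,"ax": 0,"ay": 0,"az": 0,"fingers": 0.65}]}}

```text
clock: 15.45
tool_pos: [572.0, 76.7, 301.9]
eef_rot: [-3.141, -0.0, 2.876]
ft_force: [-0.5, -0.5, -0.4]
finger_gap: 15.1
gripper_force: 0.0
```

Call:
{"api": "step_arm", "payload": {"plan": [{"tx": -0.0025,"ty": -0.01,"tz": 0,"ax": 0,"ay": 0,"az": 0,"fingers": 0.65},{"tx": 0,"ty": 0,"tz": 0,"ax": 0,"ay": 0,"az": 0,"fingers": 0.65},{"tx": 0,"ty": 0,"tz": 0,"ax": 0,"ay": 0,"az": 0,"fingers": 0.65}]}}

```text
clock: 15.75
tool_pos: [571.9, 76.4, 301.8]
eef_rot: [3.142, -0.0, 2.876]
ft_force: [-0.1, -0.3, 0.4]
finger_gap: 15.0
gripper_force: 0.2
```

```bash
python3 -c "
from h import *
look('s9')"
```

```text
s9 68 cx 355.95 cy 245.46 15.8 [571.95  76.43 301.85] [ 0.5  0.9 -0.2] [ 0.14  0.01 -0.02] 15.1 0.2079290058463812
```

```bash
python3 -c "
import cv2,numpy as np
f=lambda n:cv2.resize(cv2.imread(f'pics/{n}.png')[215:270,335:375],None,fx=9,fy=9,interpolation=cv2.INTER_CUBIC)
cv2.imwrite('pics/cmp.png',np.hstack([f('s6'),f('s9')]))"
```

```text
(no output)
```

View pics/cmp.png

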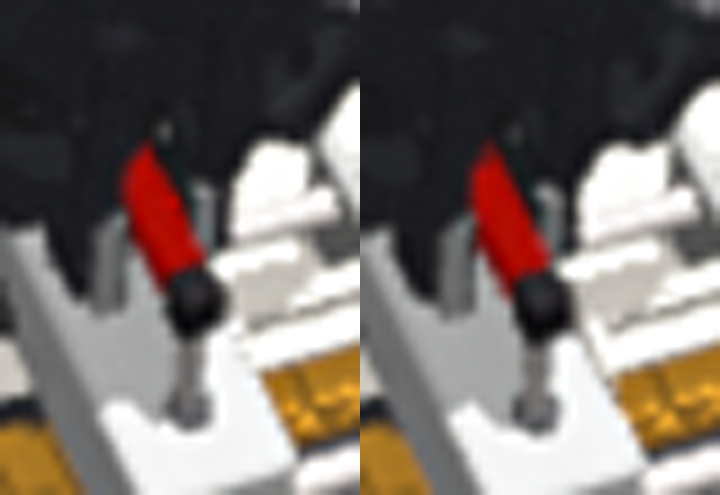

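The bar has not dropped: ball (540,305) and post base (535,410) both shifted together. I'll continue easing back.

Call:
{"api": "step_arm", "payload": {"plan": [{"tx": -0.004,"ty": -0.0145,"tz": 0,"ax": 0,"ay": 0,"az": 0,"fingers": 0.65},{"tx": 0,"ty": 0,"tz": 0,"ax": 0,"ay": 0,"az": 0,"fingers": 0.65},{"tx": 0,"ty": 0,"tz": 0,"ax": 0,"ay": 0,"az": 0,"fingers": 0.65}]}}

```text
clock: 16.1
tool_pos: [571.8, 75.7, 302.0]
eef_rot: [3.142, 0.0, 2.876]
ft_force: [-0.4, -0.5, -0.5]
finger_gap: 15.1
gripper_force: 0.0
```

```bash
python3 -c "
from h import *
look('s10')"
```

```text
s10 69 cx 356.01 cy 247.04 16.15 [571.8   75.77 301.9 ] [-0.2  0.3  0.3] [ 0.06 -0.01  0.02] 15.0 0.0
```

The bar dropped: its image row jumped +1.6 px with no lateral shift. Letting it settle.

Call:
{"api": "step_arm", "payload": {"plan": [{"tx": 0,"ty": 0,"tz": 0,"ax": 0,"ay": 0,"az": 0,"fingers": 0.65},{"tx": 0,"ty": 0,"tz": 0,"ax": 0,"ay": 0,"az": 0,"fingers": 0.65},{"tx": 0,"ty": 0,"tz": 0,"ax": 0,"ay": 0,"az": 0,"fingers": 0.65},{"tx": 0,"ty": 0,"tz": 0,"ax": 0,"ay": 0,"az": 0,"fingers": 0.65}]}}

```text
clock: 16.55
tool_pos: [571.8, 75.9, 301.9]
eef_rot: [3.142, -0.0, 2.876]
ft_force: [0.8, 0.2, 0.0]
finger_gap: 14.8
gripper_force: 0.0
```

```bash
python3 -c "
from h import *
look('s11')
f=lambda n:cv2.resize(cv2.imread(f'pics/{n}.png')[215:270,335:375],None,fx=9,fy=9,interpolation=cv2.INTER_CUBIC)
cv2.imwrite('pics/cmp2.png',np.hstack([f('s9'),f('s11')]))"
```

```text
s11 69 cx 355.96 cy 246.99 16.6 [571.8   75.86 301.85] [-0.7 -0.5  0.6] [0.02 0.02 0.  ] 15.3 0.0
```

View pics/cmp2.png

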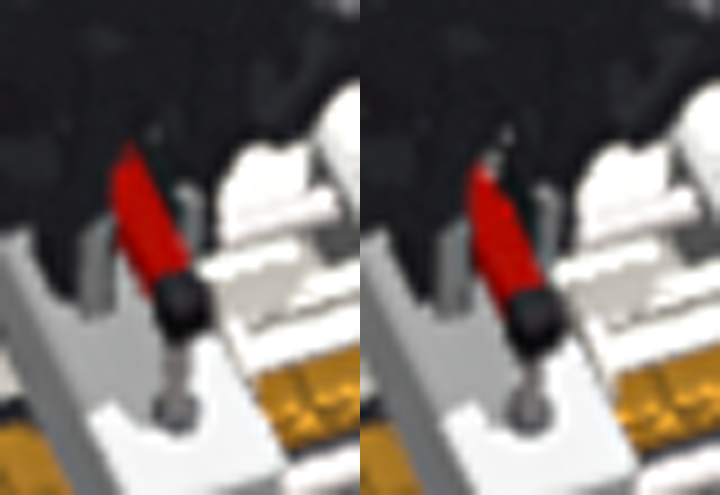

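In the right half the ball is at (535,320) against (180,302) before, with the post base unchanged at about 410. That is a 2 px drop, which I'll compare with what 6 mm should give.

```bash
python3 -c "
from h import *
K,k,R,t=cal('scene')
f=lambda z:(lambda q:K[1,1]*q[1]/q[2])(R@np.array([574,80,z])+t)
print('px per 6mm',f(147)-f(153), 'per 4', f(147)-f(151))
def g(n):
    a=cv2.imread(f'pics/{n}.png')[215:262,335:375].astype(int); w=a[...,2]-a[...,:2].max(2); w=w*(w>40); Y,X=np.indices(w.shape); return (w*Y).sum()/w.sum(), w.sum()
print(g('s9'),g('s11'))
A,B=[cv2.imread(f'pics/{n}.png',0)[240:258,345:365] for n in('s9','s11')]
big=cv2.imread('pics/s11.png',0)
a=cv2.resize(cv2.imread('pics/s9.png')[242:258,348:366],None,fx=10,fy=10,interpolation=cv2.INTER_CUBIC);b=cv2.resize(cv2.imread('pics/s11.png')[236:266,342:372],None,fx=10,fy=10,interpolation=cv2.INTER_CUBIC)
a=a[20:130,20:150]; r=cv2.matchTemplate(b,a,cv2.TM_CCOEFF_NORMED); _,v,_,l=cv2.minMaxLoc(r); print(v,(l[0]-80)/10,(l[1]-80)/10)"
```

```text
px per 6mm 1.8144854796426957 per 4 1.20778611704496
(np.float64(28.619628182675466), np.int64(14846)) (np.float64(30.22325131324302), np.int64(14468))
0.9421308040618896 -0.7 1.3
```

The measured 1.6–2 px matches a 6 mm drop (1.8 px). I'll open, withdraw upward, and check the unobstructed view.

Call:
{"api": "step_arm", "payload": {"plan": [{"tx": 0,"ty": 0,"tz": 0,"ax": 0,"ay": 0,"az": 0,"fingers": 0.4},{"tx": 0,"ty": 0,"tz": 0,"ax": 0,"ay": 0,"az": 0,"fingers": 0.3},{"tx": 0,"ty": 0,"tz": 0,"ax": 0,"ay": 0,"az": 0,"fingers": 0.3},{"tx": 0,"ty": 0,"tz": 0.3,"ax": 0,"ay": 0,"az": 0,"fingers": 0.3},{"tx": 0,"ty": 0,"tz": 0.5,"ax": 0,"ay": 0,"az": 0,"fingers": 0.3},{"tx": 0,"ty": 0,"tz": 0.9,"ax": 0,"ay": 0,"az": 0,"fingers": 0.3},{"tx": 0,"ty": 0,"tz": 0.9,"ax": 0,"ay": 0,"az": 0,"fingers": 0.3},{"tx": 0,"ty": 0,"tz": 0.5,"ax": 0,"ay": 0,"az": 0,"fingers": 0.3},{"tx": 0,"ty": 0,"tz": 0,"ax": 0,"ay": 0,"az": 0,"fingers": 0.3},{"tx": 0,"ty": 0,"tz": 0,"ax": 0,"ay": 0,"az": 0,"fingers": 0.3}]}}

```text
clock: 17.6
tool_pos: [571.7, 75.8, 426.7]
eef_rot: [3.14, 0.001, 2.876]
ft_force: [0.4, 0.4, -1.7]
finger_gap: 30.0
gripper_force: 0.0
```

```bash
python3 -c "
from h import *
p=look('s12')
K,k,R,t=cal('scene')
from scipy.optimize import minimize
def pr(X):
    q=R@X+t; x,y=q[:2]/q[2]; s=1+k*(x*x+y*y); return np.array([K[0,0]*x*s+K[0,2],K[1,1]*y*s+K[1,2]])
def cen(f,r):
    a=cv2.imread(f'pics/{f}.png').astype(int)[r[0]:r[1],r[2]:r[3]]; w=a[...,2]-a[...,:2].max(2); w=w*(w>40); Y,X=np.indices(w.shape); print(f,(w>0).sum()); return np.array([(w*X).sum()/w.sum()+r[2],(w*Y).sum()/w.sum()+r[0]])
u0=cen('s0',(230,265,298,318)); u1=cen('s12',(225,262,340,368))
# s0: grip on tooth (6 mm up) at tool xy 549.6,-6.7 ; now unknown s along y and bar drop h
yv=np.array([.2605,.9655,0]); P0=np.array([549.6,-6.7,153.])
off=u0-pr(P0); print(u0,u1,'off',off)
from scipy.optimize import fsolve
f=lambda v: pr(P0+yv*v[0]+[0,0,v[1]])+off-u1
print('slide,dz',fsolve(f,[85,-6]))"
```

```text
s12 92 cx 352.81 cy 243.78 17.65 [571.7   75.91 425.52] [-0.3 -0.4 -1. ] [-0.    0.02  0.1 ] 30.0 0.0
s0 128
s12 145
[309.04229496 248.59760533] [349.68461999 240.74556154] off [ 0.08277474 -0.91060679]
slide,dz [ 89.87604332 -14.84547078]
```

The red panel buttons polluted the centroid. I'll isolate the bar's connected component.

```bash
python3 -c "
from h import *
from scipy.optimize import fsolve
K,k,R,t=cal('scene')
def pr(X):
    q=R@X+t; x,y=q[:2]/q[2]; s=1+k*(x*x+y*y); return np.array([K[0,0]*x*s+K[0,2],K[1,1]*y*s+K[1,2]])
def cen(f,r):
    a=cv2.imread(f'pics/{f}.png').astype(int); w=a[...,2]-a[...,:2].max(2); m=np.zeros(w.shape,np.uint8); m[r[0]:r[1],r[2]:r[3]]=w[r[0]:r[1],r[2]:r[3]]>60
    n,L,S,C=cv2.connectedComponentsWithStats(m,connectivity=4); i=1+np.argmax(S[1:,4]); print(f,S[1:].tolist()); w=w*(L==i); Y,X=np.indices(w.shape); return np.array([(w*X).sum()/w.sum(),(w*Y).sum()/w.sum()])
u0=cen('s0',(230,275,296,325)); u1=cen('s12',(220,270,340,375))
yv=np.array([.2605,.9655,0]); P0=np.array([549.6,-6.7,153.]); off=u0-pr(P0); print(u0,u1,off)
print('slide,dz',fsolve(lambda v: pr(P0+yv*v[0]+[0,0,v[1]])+off-u1,[85,-6]))
cv2.imwrite('pics/fin.png',cv2.resize(cv2.imread('pics/s12.png')[215:275,325:405],None,fx=9,fy=9,interpolation=cv2.INTER_CUBIC))"
```

```text
s0 [[303, 240, 13, 19, 122], [323, 267, 2, 1, 2], [299, 274, 1, 1, 1]]
s12 [[342, 230, 13, 19, 111], [373, 258, 2, 1, 2], [370, 259, 2, 1, 2], [364, 260, 1, 2, 2], [367, 260, 1, 1, 1], [369, 261, 1, 1, 1], [368, 262, 1, 1, 1]]
[309.07033222 248.59976832] [348.73323854 239.58618615] [ 0.110812   -0.90844381]
slide,dz [87.45534406 -9.85979169]
```

The slide of 87.5 mm agrees with the arm, and the drop is at least 6 mm. As a cross-check I'll read the grip-top height above the block from depth.

```bash
python3 -c "
from h import *
for f,r in(('s0',(230,262,300,320)),('s12',(220,255,340,360))):
    a=cv2.imread(f'pics/{f}.png').astype(int); w=a[...,2]-a[...,:2].max(2); d=np.load(f'pics/{f}.npy')
    P=np.array([at_d('scene',x,y,d[y,x]) for y in range(*r[:2]) for x in range(*r[2:]) if w[y,x]>60 and d[y,x]>0]); z=P[:,2]; z=z[z>125]
    print(f,len(z),np.percentile(z,[10,50,75,90,97]).round(1))
    Q=np.array([at_d('scene',x,y,d[y,x]) for y in range(r[0],r[1]+30) for x in range(r[2]-10,r[3]+20) if d[y,x]>0]); q=Q[(Q[:,2]>106)&(Q[:,2]<118),2]; print('  block top',len(q),np.median(q).round(1))
"
```

```text
s0 120 [154.8 157.3 158.5 159.9 160.8]Traceback (most recent call last):
  File "<string>", line 7, in <module>
    Q=np.array([at_d('scene',x,y,d[y,x]) for y in range(r[0],r[1]+30) for x in range(r[2]-10,r[3]+20) if d[y,x]>0]); q=Q[(Q[:,2]>106)&(Q[:,2]<118),2]; print('  block top',len(q),np.median(q).round(1))
                ~~~~^^^^^^^^^^^^^^^^^^^^
  File "h.py", line 14, in at_d
    o,d=ray(n,u,v); return o+d*D
        ~~~^^^^^^^
  File "h.py", line 8, in ray
    K,k,R,t=cal(n); x=(u-K[0,2])/K[0,0]; y=(v-K[1,2])/K[1,1]; s=1.
            ~~~^^^
  File "h.py", line 6, in cal
    c=bot.get_calibration(n); return np.array(c['camera_matrix']),c['k1'],np.array(c['R']),np.array(c['t']).ravel()
ValueError: time passes only in moves, steps and waits
```

```bash
sed -i 's/^def cal(n):/import functools\n@functools.cache\ndef cal(n):/' h.py; python3 -c "
from h import *
for f,r in(('s0',(230,262,300,320)),('s12',(220,255,340,360))):
    a=cv2.imread(f'pics/{f}.png').astype(int); w=a[...,2]-a[...,:2].max(2); d=np.load(f'pics/{f}.npy')
    P=np.array([at_d('scene',x,y,d[y,x]) for y in range(*r[:2]) for x in range(*r[2:]) if w[y,x]>60 and d[y,x]>0]); z=P[:,2]; z=z[z>125]
    print(f,len(z),np.percentile(z,[10,50,75,90,97]).round(1))
    Q=np.array([at_d('scene',x,y,d[y,x]) for y in range(r[0],r[1]+30) for x in range(r[2]-10,r[3]+20) if d[y,x]>0]); q=Q[(Q[:,2]>106)&(Q[:,2]<118),2]; print('  block top',len(q),np.median(q).round(1))
"
```

```text
s0 120 [154.8 157.3 158.5 159.9 160.8]
  block top 572 110.0
s12 109 [148.5 151.8 152.9 154.  154.5]
  block top 542 110.2
```

Depth gives the grip top at 160 mm before and 154 mm now, so the bar is fully down. Handing in.

```bash
python3 -c "
from workcell import bot
print(bot.finish_job())"
```

```text
the job is handed in; nothing more can be done
None
```

The block should be latched in the groove about 4 mm short of the plunger, with the release bar fully down by depth camera and the gripper clear; I handed the job in, but no verdict came back.

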